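Turn the swivel dock, load the charging case, turn it on to charge

TASK

Turn the black swivel dock by its upright post until it clicks with the sloping bed facing the small steel fin on its foot. Then gently lay the grey charging case flat on the bed between its two side rails, long way up the slope (either end up) and its lower end down at the lip, and let go. Finally turn the loaded dock on a quarter turn, counter-clockwise from above, until it clicks with the bed facing the black contact block, leaving the case lying in the bed and the other bedside things where they are.

Things in the scene. Friction and masses are not known exactly. Their poses are not given: they have to be found in the camera images.
- swivel (a joint): Angle (rad) of the dock's disc with bed and post, growing counter-clockwise from above. 0 = bed faces the fin (first click), +1.571 = bed faces the contact block (second click). A click pulls in from 0.1 rad either side and takes about 4 N at the post to enter or leave; elsewhere the disc stays put (0.5 N to turn). Starts at -1.5 to -0.6; stops at +-1.75.
- axis (a point): Point on the vertical turning axis of the swivel dock at the top face of its disc, 42 mm above the table; turned with the foot: its x axis points from the fin towards the back. The black disc is 176 mm in diameter.
- post_top (a point): Top centre of the round steel post by which the disc is turned: 14 mm diameter, upright, from the disc at 42 mm to 125 mm above the table, 62 mm from the turning axis behind the bed (the bed faces away from it).
- bed (a point): Black sloping bed on the disc, 106 by 70 mm, inclined 28 degrees. Origin: centre of its upper face, 74 mm above the table, 34 mm from the axis. x runs up the slope (bed faces its -x), y across, z square out of the face. Low-end lip: inner face at x = -53 mm, 12 mm high; grey side rails: 90 mm long, 6 mm high, inner sides at y = +-29 mm. The high end is open, 99 mm above the table.
- fin (a point): Top outer edge of the small steel fin (20 mm tall, 12 mm wide) on the foot, 115 mm from the turning axis.
- contact_block (a point): Top centre of the fixed black contact block on the foot (60 by 28 mm, 36 mm tall), 108 mm from the turning axis, at the foot's -y side: to the right of the axis for one looking from the fin towards the axis.
- case: Closed grey plastic charging case with a thin black seam, loose, lying flat on the table: 96 mm long (x), 50 mm wide (y), 34 mm thick (z), about 0.14 kg. Origin at the centre of its underside. Either end may go up.
- case_center (a point): Centre of the charging case, 17 mm above the origin of its underside.
- bowl: Bystander: deep blue ceramic bowl, 120 mm wide, 50 mm tall; origin under its centre.
- organizer: Bystander: translucent two-tier pill organizer, 60 by 130 mm, 53 mm tall; origin under its centre.
- mirror: Bystander: chrome hand mirror lying flat, head 100 mm wide centred 60 mm along its x, handle to x = -95 mm, 8 mm thick.
- cleaner: Bystander: white plastic cleaning tool lying along its x, brush at +x and loop at -x, about 140 mm long, 10 mm thick.
- dock: Fixed foot of the swivel dock, standing on the table; origin under the turning axis, its x axis from the fin towards the back, -y towards the contact block.
Things that resemble listed ones, but are neither listed nor needed, are in the scene too. There is more than one size of the dock; the job needs the larger. Of the things that look like the case, take the one that is farthest to the robot's left at the start.

How it is judged:
By the outcome, as a careful person would: the job done as asked, in the order asked, and still so for the second after the job is handed in, with the robot touching nothing.
It also fails if it takes over 72 s, if anything falls off the work surface, if the arm or the gripper's body presses on something with over 40 N, if the wrist force passes 120 N, or if a joint passes its speed limit or range.

ROBOT

A 6-joint arm with a two-finger parallel gripper is mounted at the origin on the work surface. World frame = base frame: x ahead of the robot, y to its left, z up, the work surface at z = 0. Lengths are in m, angles in rad, forces in N, time in s.
With the tool pointing down it reaches from about 0.35 to 1 m from the base axis. Payload 7.1 kg.
Tool frame: the origin (TCP) lies between the finger pads; the fingertips stand 22 mm ahead of it and the grasp point (between the pads) lies 3 mm ahead of it; x points along the fingers, y is the direction in which the jaws open and shut, and the axes are right-handed (so a half turn about x gives the same grasp; the last joint's range is limited). The gripper opens to 85 mm and grips with 20 to 120 N. Pads are 22 mm wide; open, the fingers measure 114 mm over their backs; the gripper's body (76 mm by 85 mm) begins 54 mm behind the grasp point. The pads swing forward as they close: fully open they stand 13 mm farther back than shut.
Start: joints at [1.265, 0.423, 1.63, -0, 1.089, -0.019], TCP at [0.177, 0.599, 0.253] pointing down, gripper open.
Joint ranges: [-3, 3], [-0.9, 2.11], [0.09, 2.58], [-1.31, 4.45], [0.11, 2.69], [-2.54, 2.54]. Speed limits (rad/s): [2.39, 2.39, 3.01, 3.14, 3.14, 3.14].

INTERFACE

Orientations are given as a rotation vector (axis times angle).
In Python, from rig import manip gives the robot as it stands. The module is installed in compiled form; this text tells all that it offers. Calls block until the motion is done:
- manip.move_to(position, orientation): joint-space move of the TCP to a pose.
- manip.servo_line(position, orientation=None, rate=0.15): straight line of the TCP; orientation=None keeps the orientation; rate is the mean speed in m/s.
- manip.set_joints(angles): joint-space move.
- manip.command_gripper(opening, f_grip=None): finger opening in m; f_grip is the grip in N (None keeps the last); returns when the fingers have stopped.
- manip.hold(seconds).
- manip.solve_ik(position, orientation): joint angles nearest the present ones, or None.
- manip.camera(name): name is "scene" or "top"; returns a dict with "image" (480x640x3 uint8, red, green, blue), "fx", "fy", "cx", "cy" (pixels), "cam_to_world" (4x4, takes a point from camera to world coordinates). Camera axes: x right, y down, z forward; pixel columns grow to the right and rows downward; lengths in m; the calibration is good to about 2 mm. A picture is of the moment at which its call begins. There is no depth.
A pose or a line that the arm cannot do raises manip.IKError and nothing moves.
- manip.sign_off(): hands the job in, once; it reports no verdict.
Readings, each from a call of its own:
- manip.get_time(): time.
- manip.get_joint_positions(): joint angles.
- manip.get_joint_vel(): joint speeds.
- manip.get_tau(): joint torques, N m.
- manip.get_position(): TCP position.
- manip.get_ee_rot(): TCP orientation.
- manip.get_contact_force(): force on the tool from outside, world axes, zero at the start.
- manip.get_torque(): the same for the moment, N m.
- manip.get_width(): finger opening in m.
Only numpy, scipy, OpenCV 4.12 (cv2) and the standard library are available. Lean on these libraries where they do the work, as an engineer would, in place of code of your own. Each camera call takes 0.05 s, during which the arm holds its last target. There are 200 camera calls.

## Working session

There is one attempt and no reset: what is moved stays moved. The work goes in short steps, each a Python script; the robot and the scene stay as the last script left them, time stands still between calls to the robot, and variables do not carry over. Pictures are saved under pics/ and viewed, about 8 in all and at most 12, crops included, and the job is handed in when it is done.

```bash
mkdir -p pics; ls; python3 - <<'E'
from rig import manip
import cv2,numpy as np
for n in("top","scene"):
    c=manip.camera(n); cv2.imwrite(f"pics/{n}0.png",c["image"][:,:,::-1]); print(n,c["fx"],c["fy"],c["cx"],c["cy"],np.round(c["cam_to_world"],4).tolist())
print(manip.get_time())
E
```

```text
pics
top 590.7411796313635 590.7411796313635 319.59312584086086 237.8186423354862 [[-0.0271, -0.9972, 0.07, 0.4099], [-0.9995, 0.028, 0.0114, -0.0019], [-0.0133, -0.0696, -0.9975, 1.473], [0.0, 0.0, 0.0, 1.0]]
scene 496.3942186567623 496.3942186567623 313.87357091433097 241.16281250578518 [[-0.0618, 0.6153, -0.7859, 1.5341], [0.998, 0.0304, -0.0547, 0.0787], [-0.0097, -0.7877, -0.616, 0.9128], [0.0, 0.0, 0.0, 1.0]]
0.1
```

View pics/top0.png

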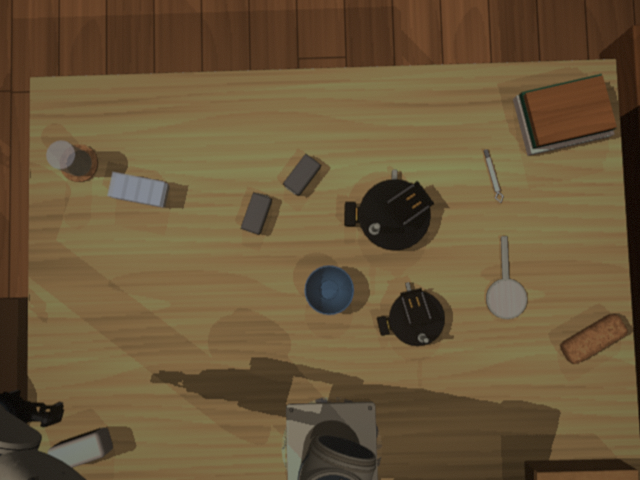

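View pics/scene0.png

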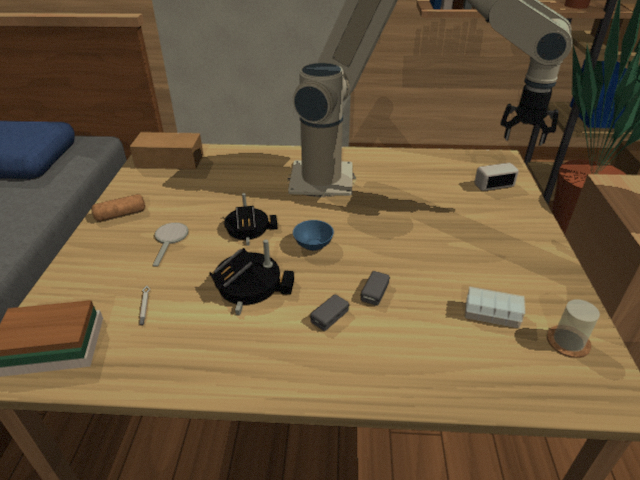

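The large dock is at top-view (395,214), with the fin at (396,175), the block at (350,214) and the post at (375,229). The leftmost case look-alike is at (257,213), and the other is at (302,175). Next I'll measure these.

```bash
cat > h.py <<'E'
from rig import manip
import cv2,numpy as np
from scipy.optimize import least_squares
from scipy.spatial.transform import Rotation as R
def cam(n): return manip.camera(n)
def ray(c,uv):
    uv=np.atleast_2d(uv).astype(float); d=np.c_[(uv[:,0]-c["cx"])/c["fx"],(uv[:,1]-c["cy"])/c["fy"],np.ones(len(uv))]
    T=c["cam_to_world"]; return T[:3,3],d@T[:3,:3].T
def plane(c,uv,z):
    o,d=ray(c,uv); return o+d*((z-o[2])/d[:,2])[:,None]
def proj(c,p):
    T=np.linalg.inv(c["cam_to_world"]); q=np.atleast_2d(p)@T[:3,:3].T+T[:3,3]
    return np.c_[q[:,0]/q[:,2]*c["fx"]+c["cx"],q[:,1]/q[:,2]*c["fy"]+c["cy"]]
def circ(c,pts,z,r,x0):
    P=plane(c,pts,z)[:,:2]
    s=least_squares(lambda p:np.hypot(*(P-p).T)-r,x0,loss="cauchy",f_scale=.002); return s.x,np.mean(abs(s.fun)<.004)
E
python3 - <<'E'
from h import *
c=cam("top"); im=c["image"]; g=im.max(2)
m=(g<45).astype(np.uint8)
cs,_=cv2.findContours(m[140:270,330:450],cv2.RETR_EXTERNAL,cv2.CHAIN_APPROX_NONE)
k=max(cs,key=cv2.contourArea)[:,0]+[330,140]
x,f=circ(c,k,.042,.088,plane(c,[395,214],.042)[0,:2]); print("axis",x,f)
# grey things: low saturation
hsv=cv2.cvtColor(im,cv2.COLOR_RGB2HSV)
mg=((hsv[...,1]<70)&(hsv[...,2]<110)).astype(np.uint8); 
cs,_=cv2.findContours(mg[140:250,225:335],cv2.RETR_EXTERNAL,cv2.CHAIN_APPROX_NONE)
for q in cs:
    if cv2.contourArea(q)<150: continue
    q=q[:,0]+[225,140]; P=plane(c,q,.03)[:,:2]
    (cx,cy),wh,a=cv2.minAreaRect((P*1000).astype(np.float32)); print("case",q.mean(0),cx,cy,wh,a)
def zoom(c,x0,y0,w,h,s): return cv2.resize(c["image"][y0:y0+h,x0:x0+w,::-1],None,fx=s,fy=s,interpolation=cv2.INTER_CUBIC)
a=zoom(c,230,150,220,110,3.6); s=cam("scene"); b=zoom(s,200,230,200,105,3.6)
a=cv2.convertScaleAbs(a,alpha=1.7);b=cv2.convertScaleAbs(b,alpha=1.7)
w=max(a.shape[1],b.shape[1]); p=[cv2.copyMakeBorder(i[:299],0,0,0,w-i.shape[1],0) for i in(a,b)]
cv2.imwrite("pics/z1.png",np.vstack(p)); print([i.shape for i in p])
E
```

```text
axis [ 0.56563166 -0.16826954] 0.41509433962264153
case [255.83168317 213.10891089] 577.928466796875 169.02430725097656 (48.2386589050293, 95.94905853271484) 69.29317474365234
case [301.94565217 174.7173913 ] 668.5100708007812 55.088417053222656 (48.68012619018555, 96.64939880371094) 51.818878173828125
[(299, 792, 3), (299, 792, 3)]
```

View pics/z1.png

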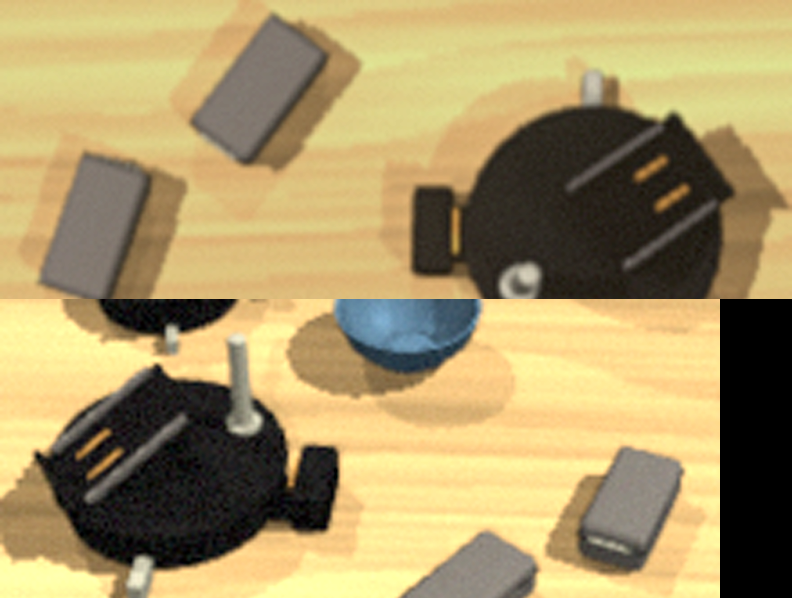

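The zoom shows the post top at top-view (376.4,225.6) and scene (265.8,240.8), the fin outer edge at (395,170) and the block top at (350.3,213.9). I'll check that these agree, then test whether the arm can reach the planned poses.

```bash
cat >> h.py <<'E'
def rot(xdir,ydir):
    x=np.array(xdir,float);x/=np.linalg.norm(x); y=np.array(ydir,float); y-=x*(x@y); y/=np.linalg.norm(y)
    return R.from_matrix(np.c_[x,y,np.cross(x,y)]).as_rotvec()
def down(yaw): return rot([0,0,-1],[np.cos(yaw),np.sin(yaw),0])
E
python3 - <<'E'
from h import *
c=cam("top"); s=cam("scene")
A=plane(c,[395,215],.042)[0]; F=plane(c,[395,170],.02)[0]; B=plane(c,[350.3,213.9],.036)[0]; P=plane(c,[376.4,225.6],.125)[0];P2=plane(s,[265.8,241.5],.125)[0]
print("A",A,"F",F,"B",B,"P",P,P2)
A=np.array([.5656,-.1683])
for n,v in(("F",F),("B",B),("P",P),("P2",P2)):
    d=v[:2]-A; print(n,np.hypot(*d),np.degrees(np.arctan2(d[1],d[0])))
print(manip.solve_ik([.578,.169,.033],down(np.radians(69.3))))
for yaw in range(0,360,30):
    j=manip.solve_ik([.51,-.16,.11],down(np.radians(yaw))); print(yaw,None if j is None else np.round(j,2))
ct,st=np.cos(np.radians(28)),np.sin(np.radians(28))
for sy in(1,-1):
  j=manip.solve_ik([.61,-.17,.13],rot([-st,0,-ct],[0,sy,0])); print(sy,None if j is None else np.round(j,2))
E
```

```text
A [ 0.56069118 -0.17027425  0.042     ] F [ 0.67518082 -0.17690412  0.02      ] B [ 0.56714093 -0.06205721  0.036     ] P [ 0.52879593 -0.11715815  0.125     ] [ 0.5365949  -0.11495541  0.125     ]
F 0.10991809308413697 -4.48956414338412
B 0.10625396706000984 89.169046485428
P 0.06300816427734608 125.74055634539646
P2 0.06072018313448323 118.53428727601617
[ 2.64696182e-01  7.03809804e-01  1.77404124e+00 -4.44089210e-16
  6.63741611e-01 -9.44816990e-01]
0 [-0.33  0.51  1.92 -0.    0.72 -0.33]
30 [-0.33  0.51  1.92 -0.    0.72 -0.85]
60 [-0.33  0.51  1.92 -0.    0.72 -1.37]
90 [-0.33  0.51  1.92 -0.    0.72 -1.9 ]
120 [-0.33  0.51  1.92 -0.    0.72 -2.42]
150 None
180 None
210 [-0.33  0.51  1.92 -0.    0.72  2.29]
240 [-0.33  0.51  1.92 -0.    0.72  1.77]
270 [-0.33  0.51  1.92 -0.    0.72  1.24]
300 [-0.33  0.51  1.92 -0.    0.72  0.72]
330 [-0.33  0.51  1.92  0.    0.72  0.2 ]
1 [-0.24  0.79  1.37 -0.11  1.46 -1.77]
-1 [-0.24  0.79  1.37 -0.11  1.46  1.37]
```

Using axis A=(.5607,-.1703) and fin direction -3.4°, all three radii match (115/108/62 mm). The post is at 121°, which puts the swivel at about -0.97. I'll turn it to the first click.

```bash
cat >> h.py <<'E'
A=np.array([.5607,-.1703]); PHI=np.radians(-3.4)
def pp(th,z): return np.r_[A+.062*np.array([np.cos(th),np.sin(th)]),z]
def turn(t0,t1,z=.112):
    n=int(np.ceil(abs(t1-t0)/np.radians(14)))
    for t in np.linspace(t0,t1,n+1)[1:]:
        manip.servo_line(pp(t,z),down(t+np.pi/2),rate=.07)
    print("turned F",np.round(manip.get_contact_force(),1))
E
python3 - <<'E'
from h import *
t0=np.radians(121); t1=PHI+np.pi+np.radians(1)
manip.move_to(pp(t0,.2),down(t0+np.pi/2))
manip.servo_line(pp(t0,.112),rate=.15); print(manip.get_contact_force())
manip.command_gripper(.016,20); print(manip.get_width(),manip.get_contact_force())
turn(t0,t1)
manip.command_gripper(.05); manip.servo_line(pp(t1,.22),rate=.2)
print(manip.get_time())
cs=np.array([.578,.169]); manip.move_to(np.r_[cs,.18],down(np.radians(69.3))); print(manip.get_time())
out=[]
for n,(x,y,w,h) in(("top",(230,150,220,110)),("scene",(200,225,200,110))):
    c=cam(n); i=cv2.resize(c["image"][y:y+h,x:x+w,::-1],None,fx=3.6,fy=3.6,interpolation=cv2.INTER_CUBIC)
    i=cv2.convertScaleAbs(i,alpha=1.7)[:299]; out.append(cv2.copyMakeBorder(i,0,0,0,792-i.shape[1],0))
    cv2.imwrite(f"pics/{n}2.png",c["image"][:,:,::-1])
cv2.imwrite("pics/z2.png",np.vstack(out))
E
```

```text
[ 0.4368039  -0.69019651  0.3444192 ]
0.01587727591275359 [ 0.50596252 -0.22849559 -1.07641034]
turned F [1.1 1.7 0.2]
7.375
9.2833
```

View pics/z2.png

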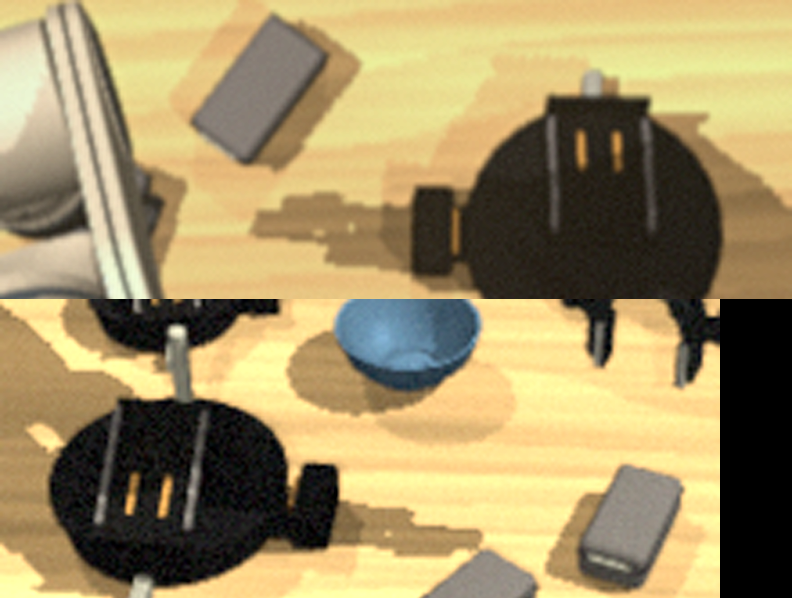

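The bed now faces the fin, with the lip at top-view about (396,178) and the rails straight. The case hasn't moved. Next I'll locate the bed from its rails, then grasp the case and bring it above the bed.

```bash
cat >> h.py <<'E'
ct,st=np.cos(np.radians(28)),np.sin(np.radians(28))
f=np.array([np.cos(PHI),np.sin(PHI),0]); u=-f*ct+[0,0,st]; n=f*st+np.array([0,0,ct])
bed=np.r_[A,.074]+.034*f
HG=.030
def bp(x,h,y=0): return bed+u*x+n*(h+HG)+y*np.cross(n,u)
QB=rot(-n,[-np.sin(PHI),np.cos(PHI),0])
E
python3 - <<'E'
from h import *
c=cam("top")
px=np.array([[551,118],[555,230],[646,120],[654,230]])/3.6+[230,150]
q=[plane(c,p,z)[0] for p,z in zip(px,(.058,.100,.058,.100))]; print(np.round(q,4))
for a,b in((0,1),(2,3)):
    d=q[a]-q[b]; print(np.degrees(np.arctan2(d[1],d[0])))
lo=(q[0]+q[2])/2;hi=(q[1]+q[3])/2; print("mid",(lo+hi)/2, "model",bed)
cs=np.array([.578,.169])
manip.servo_line(np.r_[cs,.08],rate=.15);manip.servo_line(np.r_[cs,HG],rate=.06); print(manip.get_contact_force())
manip.command_gripper(.03,35); print(manip.get_width(),manip.get_contact_force())
manip.servo_line(np.r_[cs,.2],rate=.15); print(manip.get_width(),manip.get_contact_force())
manip.move_to(bp(-.002,.06),QB); print(manip.get_time(),manip.get_position(),bp(-.002,.06),manip.get_width())
out=[]
for nm,(x,y,w,h) in(("top",(300,150,180,110)),("scene",(200,200,200,140))):
    c=cam(nm); i=cv2.resize(c["image"][y:y+h,x:x+w,::-1],None,fx=3,fy=3,interpolation=cv2.INTER_CUBIC)
    i=cv2.convertScaleAbs(i,alpha=1.7)[:299 if nm=="scene" else 299]; out.append(cv2.copyMakeBorder(i,0,0,0,600-i.shape[1],0))
cv2.imwrite("pics/z3.png",np.vstack(out))
E
```

```text
[[ 0.6379 -0.1424  0.058 ]
 [ 0.5579 -0.1383  0.1   ]
 [ 0.6347 -0.2059  0.058 ]
 [ 0.5561 -0.2023  0.1   ]]
-2.94539358357322
-2.618276449812617
mid [ 0.59666526 -0.1722507   0.079     ] model [ 0.59464015 -0.17231642  0.074     ]
[-0.73623069  0.41393272 -0.42651904]
0.04960890940720727 [-0.02140565 -0.10242893 -1.67617428]
0.04923364293844982 [ 0.33034585 -0.20598025 -1.2939493 ]
14.0583 [ 0.63869667 -0.1736986   0.15253637] [ 0.63858101 -0.17492698  0.15252634] 0.04932945586834663
```

View pics/z3.png

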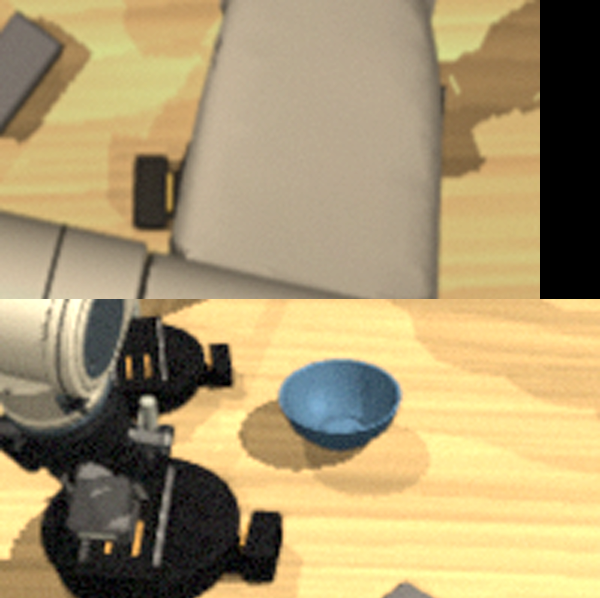

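The case is held above the bed and the rail midpoint agrees with the model to under 1 mm. Now I'll lower it under force watch, slide it down to the lip and let go.

```bash
python3 - <<'E'
from h import *
manip.servo_line(bp(-.002,.008),QB,rate=.08); manip.hold(.2)
F0=np.mean([manip.get_contact_force() for _ in range(5)],0); print(F0,manip.get_position()-bp(-.002,.008))
h=.008
while h>-.005:
    h-=.001; manip.servo_line(bp(-.002,h),rate=.02); F=manip.get_contact_force()-F0
    if F@n>2: break
print("touch h",h,F@n,F@u,manip.get_time())
x=-.002
while x>-.012:
    x-=.001; manip.servo_line(bp(x,h),rate=.02); F=manip.get_contact_force()-F0
    if F@u>2.5: break
print("lip x",x,F@n,F@u,manip.get_width(),manip.get_time())
manip.command_gripper(.062); manip.hold(.3)
print(manip.get_contact_force()-F0,manip.get_width())
manip.servo_line(bp(x,h+.08),rate=.12)
th=PHI+np.pi
manip.servo_line(np.r_[(bp(x,h+.08))[:2],.28],rate=.25)
manip.move_to(np.r_[A[0]-.15,A[1]+.25,.25],down(th+np.pi/2)); print(manip.get_time())
out=[]
for nm,(xx,y,w,hh) in(("top",(330,150,150,110)),("scene",(200,215,150,100))):
    c=cam(nm); i=cv2.resize(c["image"][y:y+hh,xx:xx+w,::-1],None,fx=4,fy=4,interpolation=cv2.INTER_CUBIC)
    i=cv2.convertScaleAbs(i,alpha=1.7)[:299 if nm=="top" else 299]; out.append(i)
cv2.imwrite("pics/z4.png",np.vstack(out))
E
```

```text
[-0.37190052  0.40852297 -1.8335224 ] [ 0.00049937 -0.00014315  0.00050705]
touch h 0.0 8.423365221357896 1.832649761178546 17.1583
lip x -0.003 8.880942877256858 2.6774830786301766 0.04942510329279781 17.4083
[-0.44696278 -0.31728508  1.40530822] 0.06193184433603838
22.375
```

View pics/z4.png

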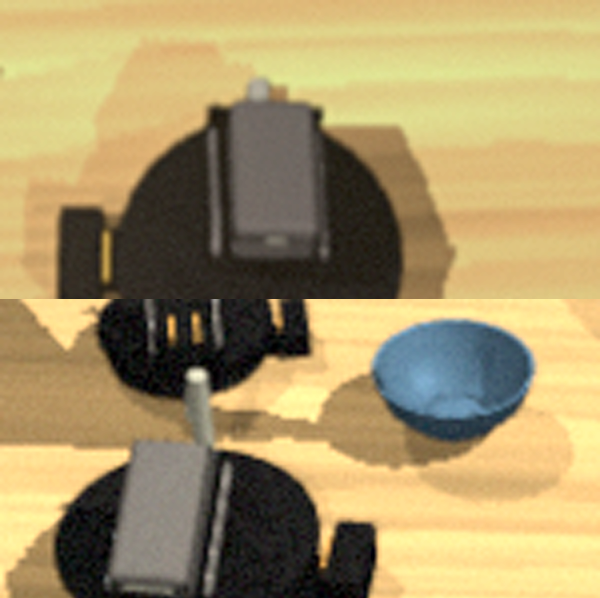

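The case lies on the bed but seems offset a few mm towards one rail, and the slide stopped after only 1 mm, possibly from friction rather than the lip. I'll measure it in the bed frame from both cameras.

```bash
cat >> h.py <<'E'
def bedpx(c,uv,h):
    o,d=ray(c,uv); p0=bed+n*h; t=((p0-o)@n)/(d@n); q=o+d*t[:,None]-bed
    return np.c_[q@u,q@np.cross(n,u)]*1000
E
python3 - <<'E'
from h import *
print("bed y dir",np.cross(n,u))
crops={"top":(375,165,50,55),"scene":(220,245,45,55)}
out=[]
for nm,(x,y,w,h) in crops.items():
    c=cam(nm); im=c["image"][y:y+h,x:x+w]; g=im.max(2).astype(int)
    hsv=cv2.cvtColor(im,cv2.COLOR_RGB2HSV)
    m=((g>46)&(g<125)&(hsv[...,1]<75)).astype(np.uint8); m=cv2.morphologyEx(m,cv2.MORPH_OPEN,np.ones((5,5)))
    cs,_=cv2.findContours(m,cv2.RETR_EXTERNAL,cv2.CHAIN_APPROX_NONE); k=max(cs,key=cv2.contourArea)[:,0]+[x,y]
    b=bedpx(c,k,.034); print(nm,cv2.minAreaRect(b.astype(np.float32)),b.min(0),b.max(0))
    # model overlay: case top face at nominal, rails inner
    z=10; big=cv2.convertScaleAbs(cv2.resize(im[...,::-1],None,fx=z,fy=z,interpolation=cv2.INTER_CUBIC),alpha=2.2)
    def dr(L,hh,col,cl=True):
        P=np.array([bed+u*a/1e3+np.cross(n,u)*bb/1e3+n*hh for a,bb in L]); q=((proj(c,P)-[x,y]+.5)*z).astype(int); cv2.polylines(big,[q],cl,col,1)
    dr([(-53,-25),(43,-25),(43,25),(-53,25)],.034,(0,255,0))
    for s in(29,-29): dr([(-45,s),(45,s)],.006,(0,0,255),False)
    dr([(-53,-29),(-53,29)],.012,(255,255,0),False)
    cv2.polylines(big,[((k-[x,y]+.5)*z).astype(int)],True,(255,0,255),1)
    out.append(cv2.copyMakeBorder(big,0,550-big.shape[0],0,0,0))
p=np.hstack(out); cv2.imwrite("pics/z5.png",cv2.resize(p,None,fx=.84,fy=1)); print(p.shape)
E
```

```text
bed y dir [-0.05930637 -0.99823983  0.        ]
top ((-0.5406723022460938, -1.2028274536132812), (46.66600036621094, 121.81810760498047), 88.477294921875) [-61.54154249 -25.58361059] [60.21042427 22.28604123]
scene ((-6.857185363769531, -3.6874427795410156), (102.56055450439453, 54.00675964355469), 0.3396223783493042) [-58.11888781 -30.56208513] [44.55605283 23.45324815]
(550, 950, 3)
```

View pics/z5.png

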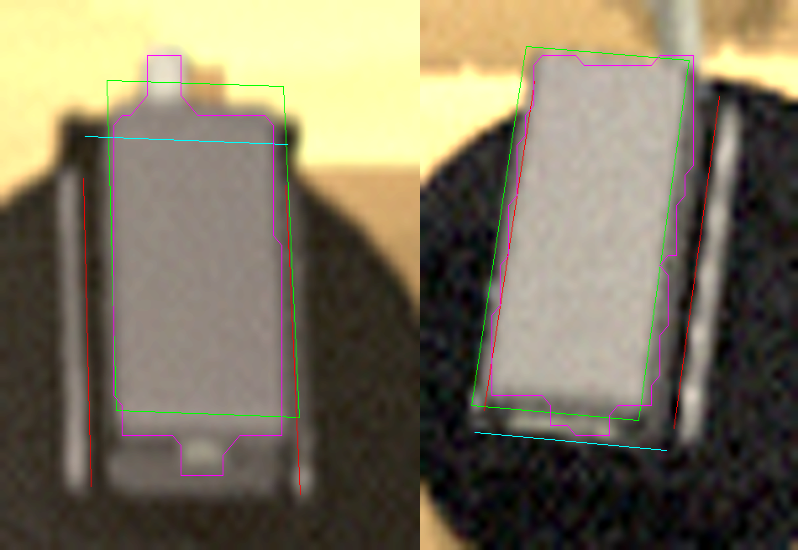

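The case is laterally centred but probably a few mm short of the lip: the slide stopped on friction under 9 N of normal load. I'll regrip it, unload it slightly, and slide it down until there's a firm lip contact.

```bash
python3 - <<'E'
from h import *
x,h=-.003,0.
manip.move_to(bp(x,.08)+[0,0,.05],QB)
manip.servo_line(bp(x,.05),QB,rate=.15); manip.servo_line(bp(x,.003),rate=.06); manip.hold(.2)
F0=np.mean([manip.get_contact_force() for _ in range(5)],0)
manip.command_gripper(.03,30); h=.0015; manip.servo_line(bp(x,h),rate=.02); manip.hold(.1)
F=manip.get_contact_force()-F0; print("regrip",manip.get_width(),F@n,F@u)
b=F@u
while x>-.014:
    x-=.001; manip.servo_line(bp(x,h),rate=.02); F=manip.get_contact_force()-F0
    print(round(x,4),round(F@n,1),round(F@u,1))
    if F@u-b>4: break
manip.command_gripper(.062); manip.hold(.2); print(manip.get_time())
manip.servo_line(bp(x,.08),rate=.12)
manip.servo_line(np.r_[(bp(x,.08))[:2],.28],rate=.25)
th=PHI+np.pi
manip.move_to(pp(th,.24)+[-.12,.2,0],down(th+np.pi/2)); print(manip.get_time())
crops={"top":(375,165,50,55),"scene":(220,245,45,55)}; out=[]
for nm,(a,b,w,hh) in crops.items():
    c=cam(nm); out.append(cv2.convertScaleAbs(cv2.resize(c["image"][b:b+hh,a:a+w,::-1],None,fx=8.4,fy=10,interpolation=cv2.INTER_CUBIC),alpha=2.2))
cv2.imwrite("pics/z6.png",np.hstack(out))
E
```

```text
regrip 0.04919565909006068 8.154894757262376 0.5883343044940741
-0.004 9.8 4.6
-0.005 10.0 4.8
28.9333
33.2083
```

View pics/z6.png

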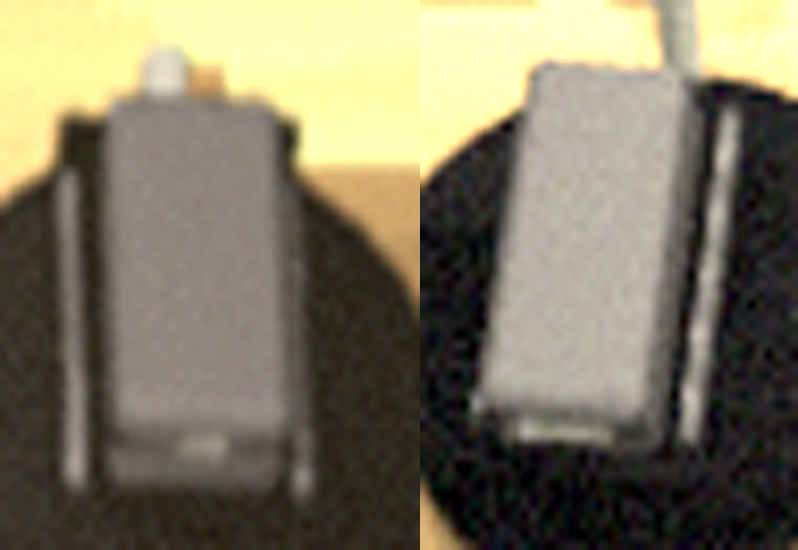

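It moved about 3 mm, but the flat 4.6→4.8 N suggests sliding friction rather than the lip. I'll push it along the slope from its upper end with closed fingers, which adds no normal load, until the force rises sharply.

```bash
python3 - <<'E'
from h import *
manip.command_gripper(.0)
manip.move_to(bp(.072,.05)+[0,0,.05],QB)
manip.servo_line(bp(.072,.05),QB,rate=.2); manip.servo_line(bp(.072,-.004),rate=.12); manip.hold(.2)
F0=np.mean([manip.get_contact_force() for _ in range(5)],0)
x=.072
while x>.046:
    x-=.001; manip.servo_line(bp(x,-.004),rate=.03); F=manip.get_contact_force()-F0
    if x<.063: print(round(x,4),round(F@n,1),round(F@u,1))
    if F@u>4.5: break
print(manip.get_time())
manip.servo_line(bp(x+.01,-.004),rate=.1)
manip.servo_line(bp(x+.01,.06)+[0,0,.03],rate=.25)
th=PHI+np.pi
manip.move_to(pp(th,.24)+[-.12,.2,0],down(th+np.pi/2)); print(manip.get_time())
crops={"top":(375,165,50,55),"scene":(220,245,45,55)}; out=[]
for nm,(a,b,w,hh) in crops.items():
    c=cam(nm); out.append(cv2.convertScaleAbs(cv2.resize(c["image"][b:b+hh,a:a+w,::-1],None,fx=8.4,fy=10,interpolation=cv2.INTER_CUBIC),alpha=2.2))
cv2.imwrite("pics/z7.png",np.hstack(out))
E
```

```text
0.063 -0.1 1.9
0.062 -0.3 0.3
0.061 -0.8 0.4
0.06 -1.1 0.4
0.059 -1.2 0.7
0.058 -2.0 0.1
0.057 -1.4 -0.3
0.056 -0.6 0.4
0.055 -2.0 0.8
0.054 -1.8 0.8
0.053 -1.3 1.0
0.052 -1.3 0.3
0.051 1.1 7.3
43.2583
46.9083
```

View pics/z7.png

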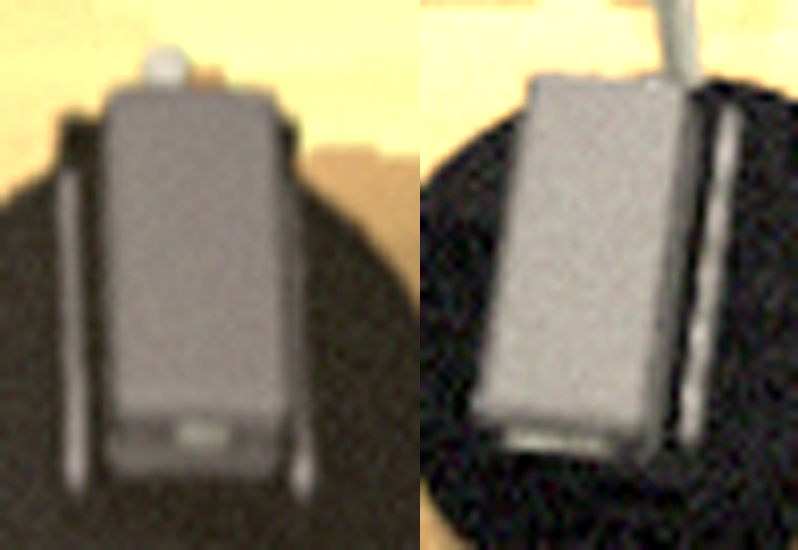

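The push hit a hard stop (7.3 N) and the case now sits at the model's lip position. Next is the loaded quarter turn.

```bash
python3 - <<'E'
from h import *
th=PHI+np.pi; t1=th+np.pi/2+np.radians(1)
manip.command_gripper(.05)
manip.move_to(pp(th,.18),down(th+np.pi/2)); manip.servo_line(pp(th,.112),rate=.12)
manip.command_gripper(.016,20); print(manip.get_width(),manip.get_contact_force())
turn(th,t1); print(manip.get_time())
manip.command_gripper(.05); manip.servo_line(pp(t1,.2),rate=.2)
manip.move_to(np.r_[.4,.15,.28],down(np.radians(0)+t1+np.pi/2-np.radians(90))); print(manip.get_time())
out=[]
for nm,(a,b,w,hh) in {"top":(340,160,100,90),"scene":(200,220,100,90)}.items():
    c=cam(nm); out.append(cv2.convertScaleAbs(cv2.resize(c["image"][b:b+hh,a:a+w,::-1],None,fx=4,fy=4,interpolation=cv2.INTER_CUBIC),alpha=2)); 
    cv2.imwrite(f"pics/{nm}8.png",c["image"][:,:,::-1])
full=cv2.resize(cv2.imread("pics/scene8.png")[150:400],(600,234))
p=np.hstack(out); p=np.vstack([p,cv2.copyMakeBorder(full,0,0,0,200,0)]); cv2.imwrite("pics/z8.png",p); print(p.shape)
E
```

```text
0.016183124278091886 [0.80583523 0.88794247 0.73755156]
turned F [ 2.1 -0.6 -2. ]
52.2583
55.2667
(594, 800, 3)
```

View pics/z8.png

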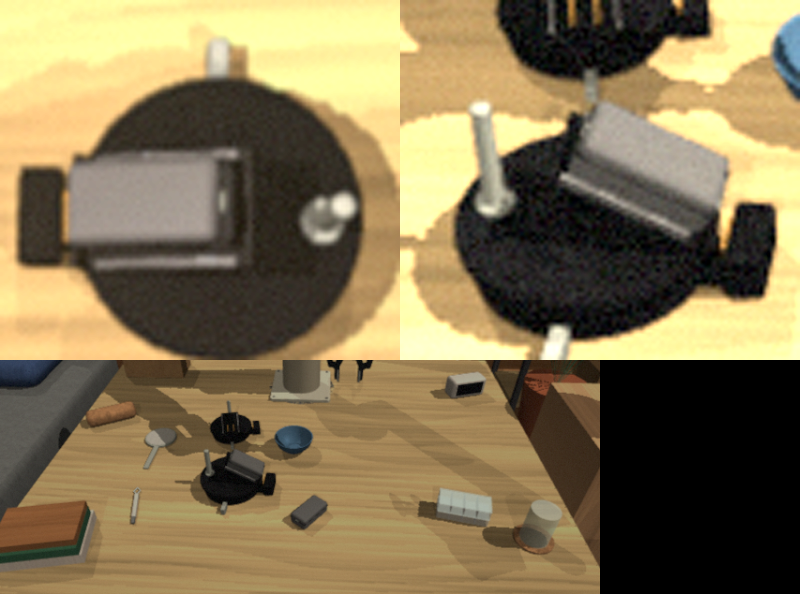

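The bed faces the block, the case is still in the bed, and the bystanders haven't moved. I'll run one numeric check on the post angle, then hand in.

```bash
python3 - <<'E'
from h import *
c=cam("top"); P=plane(c,np.array([343,206])/4+[340,160],.125)[0]; d=P[:2]-A
e=np.degrees(np.arctan2(d[1],d[0]))-np.degrees(PHI-np.pi/2); print(P,np.hypot(*d),"swivel err deg",e)
print(manip.get_contact_force(),manip.get_time())
if abs(e)<4: manip.sign_off(); print("done")
E
```

```text
[ 0.55798405 -0.23104855  0.125     ] 0.060809228797699434 swivel err deg 0.8401254861466327
[ 0.65485307 -0.07160463  0.36964922] 55.4167
the job is handed in; nothing more can be done
done
```

The job is done and handed in at 55.4 s on the robot's clock, under the 72 s limit.

- **First turn:** I turned the dock by its post to the first click, with the bed facing the fin.
- **Placing the case:** I laid the leftmost grey case on the bed between the rails and let go. My first two attempts to slide it down to the lip stopped short on friction, with up to about 10 N pressing it onto the bed. I then pushed it from its upper end with closed fingers until it met a hard stop at 7.3 N.
- **Second turn:** I turned the loaded dock a quarter turn counter-clockwise until the bed faced the contact block.

**Last checks**
- **Swivel angle:** the post is 0.8° from the second click position, which is within measuring error and well inside the click.
- **Case and surroundings:** the final pictures show the case still lying in the bed between the rails, and I saw no bystander moved. I did not measure the bystanders' positions.
- **Robot:** it was clear of everything, with about 0.7 N of residual force reading.

**Readings that disagreed:** the two cameras differed by a few millimetres on how far up the slope the case lay after the first release. I went by the hard stop at the lip instead. An early reading of the post also differed by about 8 mm between the two views. I used the top view because it fitted the known dimensions.

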